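Stack the tape rolls on the studio's tape post

TASK

Put the two small rolls of paper tape away on the tape post: first the broad (taller) one, threaded over the post and flat down on its wooden base, then the narrow (flatter) one over the post and flat down on top of it. Leave the big roll of tape where it is.

Things in the scene. Friction and masses are not known exactly. Their poses are not given: they have to be found in the camera images.
- tape_broad_center (a point): Centre (half-way up, on the axis) of the broad small roll: a rigid cream paper tape roll with a brown cardboard core, outside diameter 56 mm, hole 32 mm, 36 mm tall, about 60 g. It lies flat on the table, hole upright; z is its axis. Loose.
- tape_narrow_center (a point): Centre (half-way up, on the axis) of the narrow small roll: the same look, outside diameter 50 mm, hole 32 mm, 19 mm tall, about 30 g. It lies flat on the table, hole upright; z is its axis. Loose.
- post_seat (a point): Centre of the top face of the tape post's base, where the broad roll comes to rest; z points up along the post. The base is a dark wooden disc, diameter 90 mm, 10 mm thick, fixed to the table; from its middle rises a steel rod of 12 mm diameter, whose tapered tip is 62 mm above this point.
- tape_big_center (a point): Centre (half-way up, on the axis) of the big tape roll, a bystander: same look, outside diameter 100 mm, hole 76 mm, 48 mm tall, loose. It lies in a row beyond the work (x about 0.73 m) with a closed green glass jar (85 mm tall) and a solid cork stopper (52 mm wide, no hole). The small rolls and the post lie nearer (x at most 0.57 m), at least 100 mm apart, centre to centre.

How it is judged (in metres and radians):
On the way, in this order (a step that is already met when the one before it is completed fails the run):
1. the broad roll is on the post, flat on the base (horizontal distance between tape_broad_center and post_seat below 0.014 m and z of tape_broad_center in the frame of post_seat between 0.013 and 0.023 m and angle between the z axis of tape_broad_center and the z axis of post_seat, either way round below 0.175 rad), for 0.2 s.
2. the narrow roll is on the post, flat on top of the broad roll (horizontal distance between tape_narrow_center and post_seat below 0.014 m and z of tape_narrow_center in the frame of post_seat between 0.0405 and 0.0505 m and angle between the z axis of tape_narrow_center and the z axis of post_seat, either way round below 0.175 rad), for 0.2 s.
At the end, for the whole second after the job is handed in: Both small rolls are threaded on the post: the broad one flat on the base, the narrow one flat on the broad one; each within 5 mm of its seated height, its centre within 14 mm of the post's axis, and within 10 degrees of level (all of step 1 and all of step 2); the robot touches nothing.
It fails at once if the big roll is moved by more than 30 mm (distance of tape_big_center from where it was at the start of the episode above 0.03 m).
It also fails if it takes over 54 s, if anything falls off the work surface, if the arm or the gripper's body presses on something with over 40 N, if the wrist force passes 120 N, or if a joint passes its speed limit or range.

ROBOT

A 6-joint arm with a two-finger parallel gripper is mounted at the origin on the work surface. World frame = base frame: x ahead of the robot, y to its left, z up, the work surface at z = 0. Lengths are in mm, angles in rad, forces in N, time in s.
With the tool pointing down it reaches from about 300 to 950 mm from the base axis. Payload 3.1 kg.
Tool frame: the origin (TCP) lies at the very end of the fingers, on their centre line; the grasp point (between the pads) lies 19 mm behind it (robot.grasp_offset is the distance from the TCP to the grasp point, in mm); z points along the fingers, x is the direction in which the jaws open and shut, and the axes are right-handed (so a half turn about z gives the same grasp; the last joint's range is limited). The gripper opens to 85 mm and grips with 20 to 120 N. Pads are 22 mm wide; open, the fingers measure 114 mm over their backs; the gripper's body (76 mm by 85 mm) begins 54 mm behind the grasp point. The pads swing forward as they close: fully open they stand 13 mm farther back than shut.
Start: joints at [-1.311, 0.308, 1.634, -0, 1.2, -0.07], TCP at [202.382, -591.332, 231.272] pointing down, gripper open.
Joint ranges: [-3.06, 3.06], [-0.79, 1.96], [0.05, 2.63], [-1.19, 4.34], [0.05, 2.64], [-2.94, 2.94]. Speed limits (rad/s): [2.79, 2.79, 3.14, 3.14, 3.14, 3.14].

INTERFACE

Orientations are given as [roll, pitch, yaw] about the fixed x, y, z axes, in that order (R = Rz(yaw) Ry(pitch) Rx(roll)).
In Python, from workcell import readout, optics, close_job, robot gives the robot as it stands.
- The arm moves only by the tool send_rows, never from a script. Its argument "increments" is a list of rows, each an object with "linear": the shift along the tool's x, y, z in mm, a list of three; "spin": the turn about the tool's z in rad. In form: [{"linear": [x, y, z], "spin": spin}, ...]. A call has 1 to 20 rows; each row shifts and turns the commanded pose from where the row before left it, along the tool's axes as they then stand; what a row does not reach is not made up. A row lasts 1/10 s, in which the tool goes at most 50 mm and 8.59 degrees, less where a joint would pass 70% of its speed; a pose out of reach is approached as far as the arm can. A call with a gripper value outside its range is refused whole. "fingers" is the closure, from -1 (fully open) to 1 (shut), set as the call begins (left out, the last holds). The fingers move at their own pace and stop on an object; "force" is the grip in N (left out, the last holds). Time passes only in rows, so rows that do not move let the fingers close. It gives the time, the measured TCP pose, the force and the opening at its end, in the units of the state.
- readout.sense(): the state, without advancing time (a new reading comes with each control period).
- optics.camera(name): name is "scene" or "top" or "wrist"; returns the picture (420x560x3 uint8, red, green, blue); there is no depth.
- optics.calibration(name): a dict with "mtx" (3x3 intrinsics, pixels), "position" and "orientation" of the camera in the world. Camera axes: x right, y down, z forward; pixel columns grow to the right and rows downward; lengths in mm; the calibration is good to about 2 mm. A picture is of the moment at which its call begins: read the wrist's pose just before it. calibration takes no time and is no camera call; for the wrist camera it gives the pose at the moment of the call.
- close_job(): hands the job in, once; it reports no verdict.
The state is a dict: "clock": time; "joint_pos": joint angles; "joint_velocities": joint speeds; "joint_efforts": joint torques, N m; "tcp_pos": TCP position; "ee_rot": TCP orientation; "force": force on the tool from outside, world axes, zero at the start; "wrist_torque": the same for the moment, N m; "gripper_width": finger opening in mm.
Only numpy, scipy, OpenCV 4.12 (cv2) and the standard library are available. Lean on these libraries where they do the work, as an engineer would, in place of code of your own. Each camera call takes 0.05 s, during which the arm holds its last target.

## Working session

There is one attempt and no reset: what is moved stays moved. The work goes in short steps, Python scripts to look and compute and a tool call to move; the robot and the scene stay as the last step left them, time stands still between calls to the robot, and variables do not carry over. Pictures are saved under pics/ and viewed, and the job is handed in when it is done.

Besides the shell and the picture viewer there is one more tool, called after "Request:" as name(argument=value, ...) on one line, values as JSON. send_rows: Moves the arm, as the interface text tells. Its arguments: {"type":"object","properties":{"increments":{"type":"array","items":{"type":"object","properties":{"linear":{"type":"array","items":{"type":"number"}},"spin":{"type":"number"}}}},"fingers":{"type":"number"},"force":{"type":"number"}},"required":["increments"]}

```bash
mkdir -p pics; ls
python3 - <<'E'
from workcell import readout, optics, robot
import cv2
print(readout.sense()); print([a for a in dir(robot) if a[0]!='_'])
for n in ("scene","top"):
    im=optics.camera(n); cv2.imwrite(f"pics/{n}0.png",im[:,:,::-1]); print(n,optics.calibration(n))
E
```

```text
pics
{'clock': 0.0, 'joint_pos': array([-1.31064618e+00,  3.09018749e-01,  1.63522088e+00, -3.86720652e-05,
        1.19969853e+00, -6.96638171e-02]), 'joint_velocities': array([ 0.00027937,  0.00049682,  0.0005309 , -0.00065326,  0.00155354,
        0.00105673]), 'joint_efforts': array([ 9.67576998e-04, -4.15250802e+01, -2.76666927e+01, -2.49482819e-04,
        1.02060524e-02, -1.13915866e-05]), 'tcp_pos': array([ 202.18473587, -590.50461595,  230.02217303]), 'ee_rot': array([-3.14146531e+00,  2.34232697e-03, -1.24096815e+00]), 'force': array([ 0.80832882, -0.51137196, -0.63750546]), 'wrist_torque': array([-0.0402884 ,  0.02028665,  0.02984516]), 'gripper_width': 85.448219918982}
['PlanningError', 'grasp_offset']
scene {'mtx': array([[490.1823338 ,   0.        , 280.20713395],
       [  0.        , 490.1823338 , 206.45790087],
       [  0.        ,   0.        ,   1.        ]]), 'position': array([1131.95022024,  412.66792426,  664.5120034 ]), 'orientation': array([-2.31929396, -0.01512164,  2.26259614])}
top {'mtx': array([[380.96467855,   0.        , 283.04504712],
       [  0.        , 380.96467855, 212.7674493 ],
       [  0.        ,   0.        ,   1.        ]]), 'position': array([507.22509161,  -2.34001882, 730.45685167]), 'orientation': array([-3.02740167,  0.02629095, -1.59186737])}
```

View pics/scene0.png

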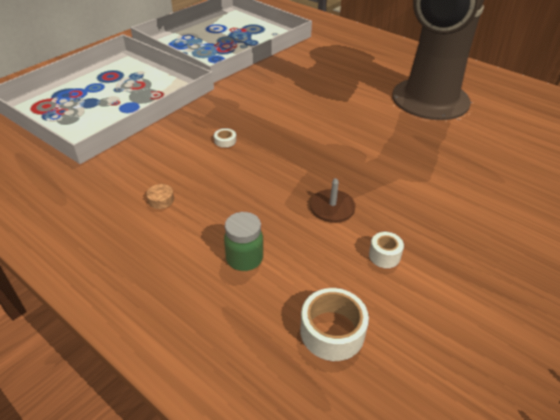

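View pics/top0.png

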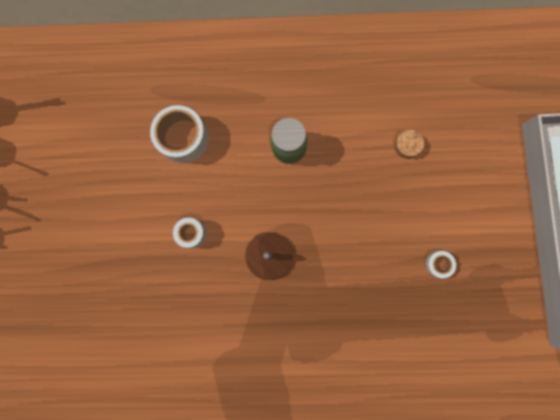

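```bash
cat > h.py <<'E'
import numpy as np, cv2
from scipy.spatial.transform import Rotation as Ro
from workcell import readout, optics
def ray(c,uv,z):
    K=c["mtx"];R=Ro.from_euler('xyz',c["orientation"]).as_matrix()
    d=R@np.linalg.solve(K,[uv[0],uv[1],1]);p=np.array(c["position"]);return p+d*(z-p[2])/d[2]
def rings(n,im,white=None,amin=80):
    hsv=cv2.cvtColor(im,cv2.COLOR_RGB2HSV)
    m=((hsv[...,1]<90)&(hsv[...,2]>120)).astype(np.uint8)
    cs,h=cv2.findContours(m,cv2.RETR_CCOMP,cv2.CHAIN_APPROX_NONE)
    out=[]
    for i,cn in enumerate(cs):
        if h[0][i][3]>=0 and cv2.contourArea(cn)>15 and cv2.contourArea(cn)<6000:
            p=h[0][i][3]; out.append((cv2.fitEllipse(cn),cv2.contourArea(cn),cv2.boundingRect(cs[p])))
    return out
E
python3 - <<'E'
from h import *
np.set_printoptions(precision=1,suppress=True)
for n in("scene","top"):
    im=cv2.imread(f"pics/{n}0.png")[:,:,::-1].copy(); c=optics.calibration(n)
    for e,a,b in rings(n,im):
        if n=="scene" and b[2]>80: continue
        print(n,np.array(e[0]),np.array(e[1]),a,b,"z36",ray(c,e[0],36),"z19",ray(c,e[0],19))
    hsv=cv2.cvtColor(im,cv2.COLOR_RGB2HSV)
    x0,y0,x1,y1={"scene":(295,170,375,230),"top":(235,225,310,290)}[n]
    s=hsv[y0:y1,x0:x1]
    m=(s[...,2]<85).astype(np.uint8)
    cs,_=cv2.findContours(m,0,1); q=max(cs,key=cv2.contourArea); e=cv2.fitEllipse(cv2.convexHull(q)); ct=np.array(e[0])+[x0,y0]
    print(n,"base",ct,e[1],ray(c,ct,10))
    cv2.imwrite(f"pics/p{n}.png",cv2.resize(im[y0:y1,x0:x1,::-1],None,fx=8,fy=8,interpolation=0))
E
```

```text
scene [334.7 314.9] [45.9 55.9] 2013.0 (301, 288, 68, 73) z36 [737.8 206.4  36. ] z19 [727.1 200.8  19. ]
scene [387.2 242.5] [14.7 21.2] 243.0 (371, 231, 33, 37) z36 [554.1 190.   36. ] z19 [538.5 184.   19. ]
scene [224.4 134. ] [ 8.3 14.3] 91.0 (213, 128, 24, 19) z36 [ 502.6 -258.4   36. ] z19 [ 485.6 -276.5   19. ]
scene base [322.9 197.9] (6.8505988121032715, 17.65278434753418) [508.   19.7  10. ]
top [442.1 264.1] [17.3 19.2] 258.5 (426, 250, 31, 29) z36 [ 488.  -268.2   36. ] z19 [ 487.5 -274.7   19. ]
top [187.4 232.2] [19.  19.1] 283.0 (172, 217, 32, 31) z36 [555.7 190.7  36. ] z19 [556.8 195.4  19. ]
top [548.4 230.1] [4. 8.] 20.5 (522, 113, 38, 167) z36 [ 544.6 -461.    36. ] z19 [ 545.5 -472.2   19. ]
top [535.1 164.8] [16.6 72.4] 831.0 (522, 113, 38, 167) z36 [ 664.5 -448.8   36. ] z19 [ 668.4 -459.8   19. ]
top [176.1 130.4] [41.9 43.9] 1439.0 (150, 105, 54, 55) z36 [749.3 213.8  36. ] z19 [755.2 219.1  19. ]
top base [281.7 254.6] (14.344164848327637, 26.739927291870117) [511.2  19.1  10. ]
```

View pics/ptop.png

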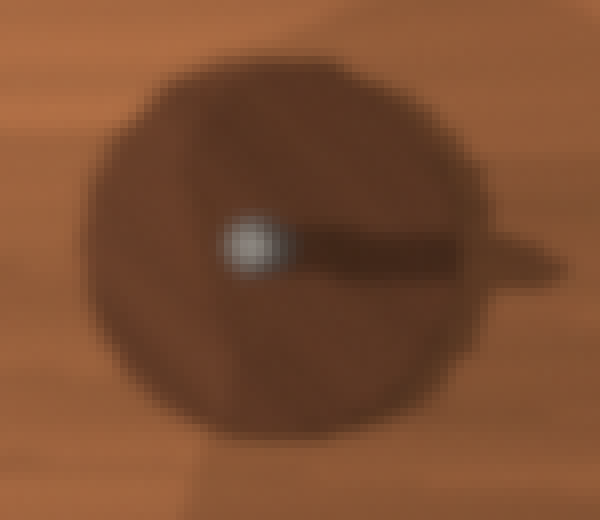

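View pics/pscene.png

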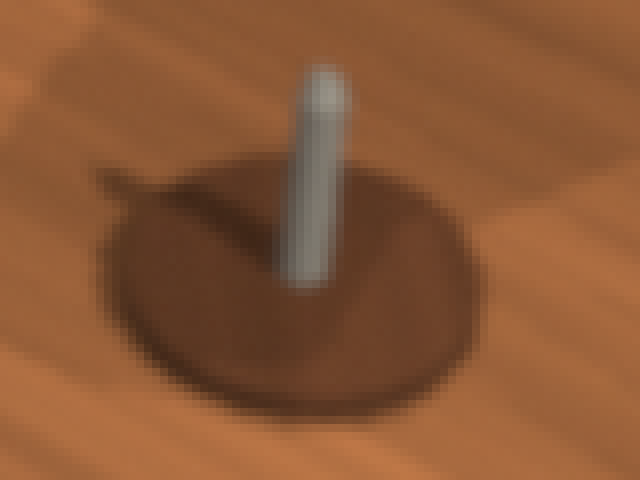

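Run:
```python
from h import *
np.set_printoptions(precision=1,suppress=True)
t=optics.calibration("top");s=optics.calibration("scene")
print("tip",ray(t,(266.1,255.4),71),ray(s,(335.1,178.5),71))
print("base",ray(t,(270.6,255.6),9),ray(s,(295+294/8-.5,170+276/8-.5),9), "rodfoot",ray(s,(295+304/8-.5,170+278/8-.5),10))
```

```text
tip [510.   44.2  71. ] [506.   41.4  71. ]
base [509.7  40.    9. ] [510.8  42.3   9. ] rodfoot [510.7  45.1  10. ]
```

Request:
send_rows(increments=[{"linear": [0, 0, 0], "spin": -0.138}, {"linear": [0, 0, 0], "spin": -0.138}, {"linear": [0, 0, 0], "spin": -0.138}, {"linear": [0, 0, 0], "spin": -0.138}, {"linear": [0, 0, 0], "spin": -0.138}, {"linear": [0, 0, 0], "spin": -0.138}, {"linear": [0, 0, 0], "spin": -0.138}, {"linear": [0, 0, 0], "spin": -0.138}, {"linear": [0, 0, 0], "spin": -0.137}, {"linear": [0, 0, 0], "spin": 0}], fingers=-1, force=40)

```text
clock: 1.1
tcp_pos: [202.3, -590.9, 230.6]
ee_rot: [-3.14, 0.0, -0.0]
force: [-0.0, -0.3, -0.9]
gripper_width: 85.1
```

Request:
send_rows(increments=[{"linear": [19, -43, 0], "spin": 0}, {"linear": [19, -43, 0], "spin": 0}, {"linear": [19, -43, 0], "spin": 0}, {"linear": [19, -43, 0], "spin": 0}, {"linear": [19, -43, 0], "spin": 0}, {"linear": [19, -43, 0], "spin": 0}, {"linear": [19, -43, 0], "spin": 0}, {"linear": [19, -43, 0], "spin": 0}, {"linear": [19, -43, 0], "spin": 0}, {"linear": [19, -43, 0], "spin": 0}, {"linear": [19, -43, 0], "spin": 0}, {"linear": [19, -43, 0], "spin": 0}, {"linear": [19, -43, 0], "spin": 0}, {"linear": [19, -43, 0], "spin": 0}, {"linear": [19, -43, 0], "spin": 0}, {"linear": [19, -43, 0], "spin": 0}, {"linear": [19, -43, 20], "spin": 0}, {"linear": [19, -43, 20], "spin": 0}, {"linear": [0, 0, 0], "spin": 0}, {"linear": [0, 0, 0], "spin": 0}])

```text
clock: 3.1
tcp_pos: [542.6, 181.4, 190.5]
ee_rot: [3.14, 0.003, 0.0]
force: [-0.3, -1.0, 0.7]
gripper_width: 85.1
```

Run:
```python
from h import *
np.set_printoptions(precision=1,suppress=True)
c=optics.calibration("wrist"); im=optics.camera("wrist"); print(readout.sense()["tcp_pos"],c)
cv2.imwrite("pics/w1.png",im[:,:,::-1])
for e,a,b in rings("wrist",im): print(np.array(e[0]),np.array(e[1]),a,b,ray(c,e[0],36))
```

```text
[543.  180.6 191.6] {'mtx': array([[359.1,   0. , 279.5],
       [  0. , 359.1, 210.5],
       [  0. ,   0. ,   1. ]]), 'position': array([544.1, 266.1, 333. ]), 'orientation': array([2.8, 0. , 0. ])}
[295.7 178.7] [43.9 45. ] 1548.5 (264, 141, 64, 69) [557.  192.5  36. ]
```

View pics/w1.png

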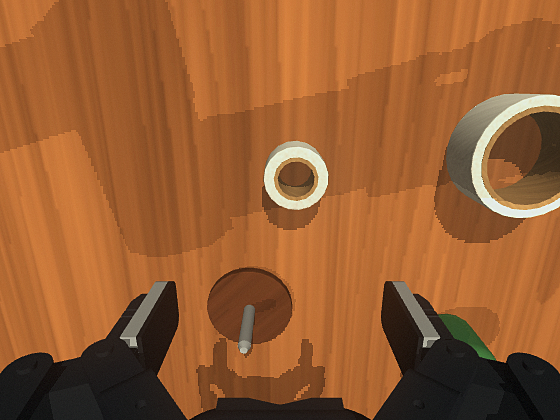

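Request:
send_rows(increments=[{"linear": [13, -10, 20], "spin": 0}, {"linear": [0, 0, 30], "spin": 0}, {"linear": [0, 0, 30], "spin": 0}, {"linear": [0, 0, 30], "spin": 0}, {"linear": [0, 0, 30], "spin": 0}, {"linear": [0, 0, 25], "spin": 0}, {"linear": [0, 0, 14], "spin": 0}, {"linear": [0, 0, 8], "spin": 0}, {"linear": [0, 0, 0], "spin": 0}, {"linear": [0, 0, 0], "spin": 0}])

```text
clock: 4.15
tcp_pos: [557.8, 190.8, 6.5]
ee_rot: [-3.141, -0.002, -0.001]
force: [-0.1, 0.0, 1.0]
gripper_width: 85.5
```

Request:
send_rows(increments=[{"linear": [0, 0, 0], "spin": 0}, {"linear": [0, 0, 0], "spin": 0}, {"linear": [0, 0, 0], "spin": 0}, {"linear": [0, 0, 0], "spin": 0}, {"linear": [0, 0, 0], "spin": 0}, {"linear": [0, 0, 0], "spin": 0}, {"linear": [0, 0, 0], "spin": 0}, {"linear": [0, 0, 0], "spin": 0}, {"linear": [0, 0, 0], "spin": 0}, {"linear": [0, 0, 0], "spin": 0}], fingers=1, force=40)

```text
clock: 5.15
tcp_pos: [557.6, 191.2, 6.8]
ee_rot: [-3.141, -0.002, 0.0]
force: [-1.6, -0.4, 5.5]
gripper_width: 55.9
```

Request:
send_rows(increments=[{"linear": [0, 0, -10], "spin": 0}, {"linear": [0, 0, -25], "spin": 0}, {"linear": [0, 0, -35], "spin": 0}, {"linear": [0, 0, -30], "spin": 0}, {"linear": [0, 0, 0], "spin": 0}, {"linear": [0, 0, 0], "spin": 0}])

```text
clock: 5.75
tcp_pos: [557.1, 191.1, 106.4]
ee_rot: [-3.141, -0.002, 0.0]
force: [-0.9, -0.1, -1.5]
gripper_width: 55.4
```

Run:
```python
from h import *
np.set_printoptions(precision=1,suppress=True)
c=optics.calibration("wrist"); im=optics.camera("wrist"); print(readout.sense()["tcp_pos"],c["position"])
cv2.imwrite("pics/w2.png",im[:,:,::-1])
```

```text
[555.9 190.7 104.9] [557.8 275.4 249. ]
```

View pics/w2.png

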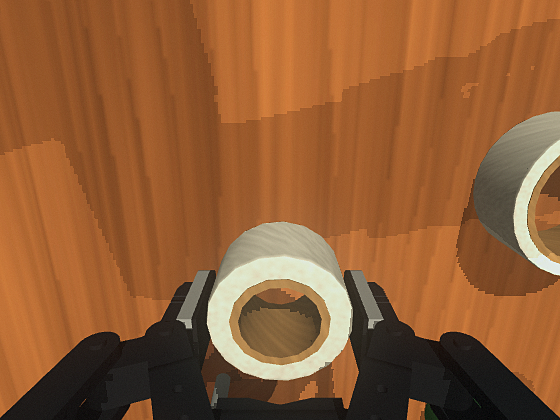

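```bash
python3 - <<'E'
from h import *
np.set_printoptions(precision=1,suppress=True)
c=optics.calibration("wrist"); im=cv2.imread("pics/w2.png")[:,:,::-1].copy()
for e,a,b in rings("w",im): print(e,a,ray(c,e[0],135))
E
python3 - <<'E'
from h import *
np.set_printoptions(precision=1,suppress=True)
c=optics.calibration("wrist"); print(ray(c,(280,320),135), readout.sense()["tcp_pos"])
E
```

```text
[557.2 193.9 135. ] [555.9 190.7 104.9]
```

Request:
send_rows(increments=[{"linear": [-8, 25, 0], "spin": 0}, {"linear": [-12, 38, 0], "spin": 0}, {"linear": [-12, 38, 0], "spin": 0}, {"linear": [-10, 32, 0], "spin": 0}, {"linear": [-5, 17, 0], "spin": 0}, {"linear": [0, 0, 0], "spin": 0}, {"linear": [0, 0, 0], "spin": 0}])

```text
clock: 6.5
tcp_pos: [508.5, 40.8, 103.8]
ee_rot: [-3.141, 0.003, -0.001]
force: [0.2, 0.1, -1.0]
gripper_width: 55.7
```

Run:
```python
from h import *
np.set_printoptions(precision=1,suppress=True)
for n in("wrist","scene"):
    im=optics.camera(n); cv2.imwrite(f"pics/{n}3.png",im[:,:,::-1])
print(readout.sense()["tcp_pos"])
cv2.imwrite("pics/scene3c.png",cv2.resize(im[80:260,240:460,::-1],None,fx=3,fy=3))
```

```text
[509.4  41.6 104.5]
```

View pics/wrist3.png

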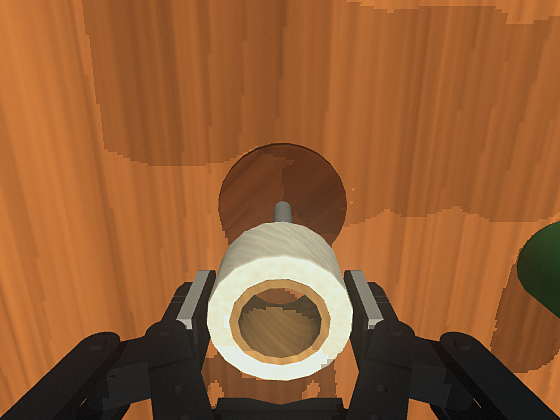

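View pics/scene3c.png

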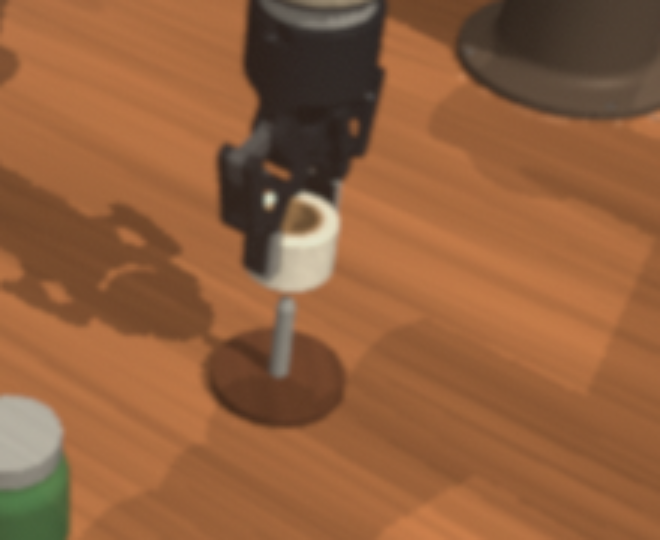

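Request:
send_rows(increments=[{"linear": [1, 0, 15], "spin": 0}, {"linear": [0, 0, 15], "spin": 0}, {"linear": [0, 0, 10], "spin": 0}, {"linear": [0, 0, 10], "spin": 0}, {"linear": [0, 0, 10], "spin": 0}, {"linear": [0, 0, 0], "spin": 0}])

```text
clock: 7.2
tcp_pos: [509.3, 41.1, 43.6]
ee_rot: [-3.142, 0.003, 0.0]
force: [0.1, -0.2, -1.5]
gripper_width: 55.5
```

Request:
send_rows(increments=[{"linear": [0, 0, 10], "spin": 0}, {"linear": [0, 0, 7], "spin": 0}, {"linear": [0, 0, 5], "spin": 0}, {"linear": [0, 0, 3], "spin": 0}, {"linear": [0, 0, 1], "spin": 0}, {"linear": [0, 0, 0], "spin": 0}, {"linear": [0, 0, 0], "spin": 0}])

```text
clock: 7.9
tcp_pos: [510.9, 40.8, 19.4]
ee_rot: [3.142, -0.001, -0.0]
force: [0.4, -0.3, -0.3]
gripper_width: 55.5
```

Request:
send_rows(increments=[{"linear": [0, 0, 1], "spin": 0}, {"linear": [0, 0, 0.5], "spin": 0}, {"linear": [0, 0, 0], "spin": 0}])

```text
clock: 8.2
tcp_pos: [510.6, 40.8, 17.7]
ee_rot: [-3.142, -0.0, 0.0]
force: [-0.3, -0.1, -0.5]
gripper_width: 56.1
```

Request:
send_rows(increments=[{"linear": [0, 0, 0], "spin": 0}, {"linear": [0, 0, 0], "spin": 0}, {"linear": [0, 0, 0], "spin": 0}, {"linear": [0, 0, 0], "spin": 0}, {"linear": [0, 0, 0], "spin": 0}, {"linear": [0, 0, 0], "spin": 0}, {"linear": [0, 0, 0], "spin": 0}, {"linear": [0, 0, 0], "spin": 0}], fingers=-1)

```text
clock: 9.0
tcp_pos: [510.6, 40.8, 17.6]
ee_rot: [-3.142, 0.0, -0.0]
force: [0.5, 0.3, -0.3]
gripper_width: 85.2
```

Request:
send_rows(increments=[{"linear": [0, 0, -10], "spin": 0}, {"linear": [0, 0, -25], "spin": 0}, {"linear": [0, 0, -40], "spin": 0}, {"linear": [0, 0, -40], "spin": 0}, {"linear": [0, 0, -40], "spin": 0}, {"linear": [0, 0, -15], "spin": 0}, {"linear": [0, 0, 0], "spin": 0}, {"linear": [0, 0, 0], "spin": 0}])

```text
clock: 9.8
tcp_pos: [510.2, 40.9, 187.7]
ee_rot: [3.142, -0.0, 0.0]
force: [-0.8, -0.8, -0.7]
gripper_width: 85.5
```

Run:
```python
from h import *
im=optics.camera("wrist"); cv2.imwrite("pics/w4.png",im[:,:,::-1])
im=optics.camera("scene");cv2.imwrite("pics/s4.png",cv2.resize(im[80:260,240:460,::-1],None,fx=3,fy=3))
print(readout.sense()["tcp_pos"])
```

```text
[509.08821027  40.83200037 185.98855444]
```

View pics/w4.png

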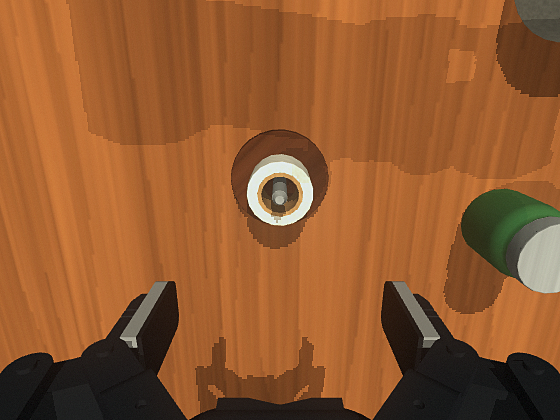

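View pics/s4.png

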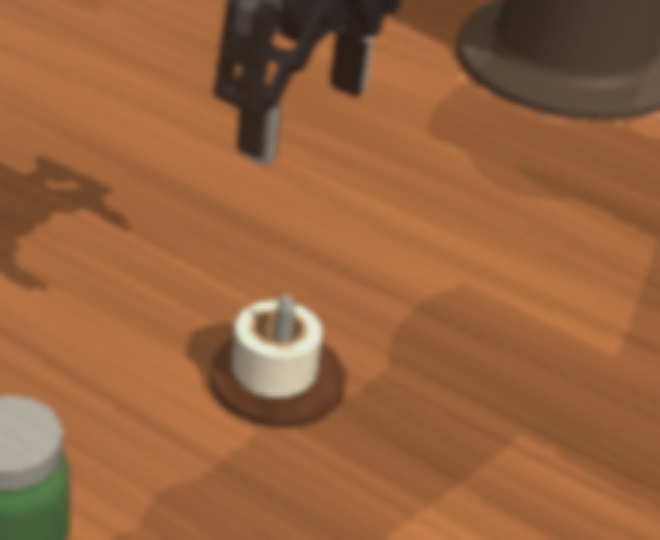

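The broad roll is flat on the base: the wrist view shows its ring at about (280,190) and the rod tip inside it at (279,198). Next is the narrow roll.

Request:
send_rows(increments=[{"linear": [-2, 25, 0], "spin": 0}, {"linear": [-3, 45, 0], "spin": 0}, {"linear": [-3, 45, 0], "spin": 0}, {"linear": [-3, 45, 0], "spin": 0}, {"linear": [-3, 45, 0], "spin": 0}, {"linear": [-3, 45, 0], "spin": 0}, {"linear": [-3, 40, 0], "spin": 0}, {"linear": [-3, 26, 0], "spin": 0}, {"linear": [0, 0, 0], "spin": 0}, {"linear": [0, 0, 0], "spin": 0}])

```text
clock: 10.9
tcp_pos: [486.3, -274.7, 185.6]
ee_rot: [-3.139, 0.003, -0.002]
force: [0.4, -0.2, -0.1]
gripper_width: 85.5
```

Run:
```python
from h import *
np.set_printoptions(precision=1,suppress=True)
c=optics.calibration("wrist"); im=optics.camera("wrist"); print(readout.sense()["tcp_pos"])
cv2.imwrite("pics/w5.png",im[:,:,::-1])
for e,a,b in rings("wrist",im): print(np.array(e[0]),np.array(e[1]),a,b,ray(c,e[0],19))
```

```text
[ 486.6 -274.   185.9]
[174. 383.] [ 2.2 15.5] 22.0 (157, 344, 246, 76) [ 372.  -493.9   19. ]
[281.  186.9] [40.  41.1] 1287.0 (254, 156, 55, 57) [ 488.4 -273.4   19. ]
```

View pics/w5.png

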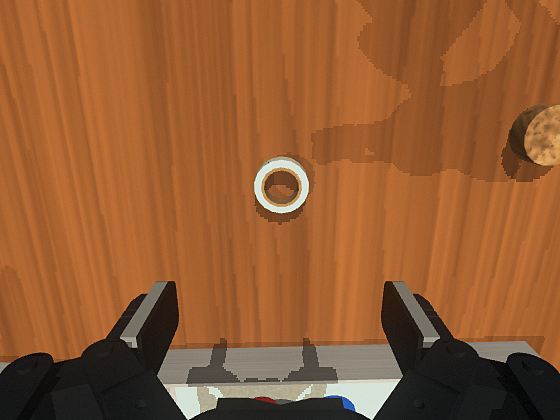

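Request:
send_rows(increments=[{"linear": [0, 0, 20], "spin": 0}, {"linear": [0, 0, 35], "spin": 0}, {"linear": [0, 0, 35], "spin": 0}, {"linear": [0, 0, 35], "spin": 0}, {"linear": [0, 0, 30], "spin": 0}, {"linear": [0, 0, 15], "spin": 0}, {"linear": [0, 0, 8], "spin": 0}, {"linear": [0, 0, 4], "spin": 0}, {"linear": [0, 0, 0], "spin": 0}, {"linear": [0, 0, 0], "spin": 0}])

```text
clock: 11.95
tcp_pos: [488.7, -275.8, 7.0]
ee_rot: [3.14, -0.002, 0.0]
force: [0.3, 0.6, 0.5]
gripper_width: 85.5
```

Request:
send_rows(increments=[{"linear": [0, 0, 0], "spin": 0}, {"linear": [0, 0, 0], "spin": 0}, {"linear": [0, 0, 0], "spin": 0}, {"linear": [0, 0, 0], "spin": 0}, {"linear": [0, 0, 0], "spin": 0}, {"linear": [0, 0, 0], "spin": 0}, {"linear": [0, 0, 0], "spin": 0}, {"linear": [0, 0, 0], "spin": 0}, {"linear": [0, 0, 0], "spin": 0}, {"linear": [0, 0, 0], "spin": 0}], fingers=1, force=40)

```text
clock: 12.95
tcp_pos: [488.2, -275.6, 6.9]
ee_rot: [3.141, -0.001, -0.0]
force: [-1.2, 0.5, 4.7]
gripper_width: 47.4
```

Run:
```python
from h import *
c=optics.calibration("wrist");im=optics.camera("wrist"); cv2.imwrite("pics/w6.png",im[:,:,::-1])
im=optics.camera("scene");cv2.imwrite("pics/s6.png",cv2.resize(im[40:200,130:330,::-1],None,fx=4,fy=4,interpolation=cv2.INTER_CUBIC)[:600])
print(readout.sense())
```

```text
{'clock': 13.05, 'joint_pos': array([-5.91699942e-01,  4.98788197e-01,  1.90265765e+00,  8.06024983e-05,
        7.38931091e-01, -5.91485412e-01]), 'joint_velocities': array([ 0.00062808,  0.00121662,  0.00019671, -0.00084274,  0.00187008,
       -0.00032328]), 'joint_efforts': array([-2.08043639e-03, -3.82862556e+01, -1.82219338e+01, -1.85537740e-02,
       -3.90475821e-01, -3.15739517e-02]), 'tcp_pos': array([ 488.16098431, -275.62339322,    6.86463513]), 'ee_rot': array([ 3.14095990e+00, -1.03949108e-03, -2.73748972e-04]), 'force': array([-0.55189303,  0.28590452,  5.3747972 ]), 'wrist_torque': array([ 0.15696099,  0.21656396, -0.02046923]), 'gripper_width': 47.280063881374254}
```

View pics/w6.png

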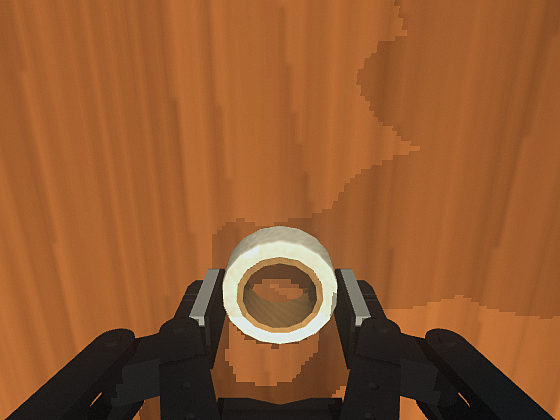

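View pics/s6.png

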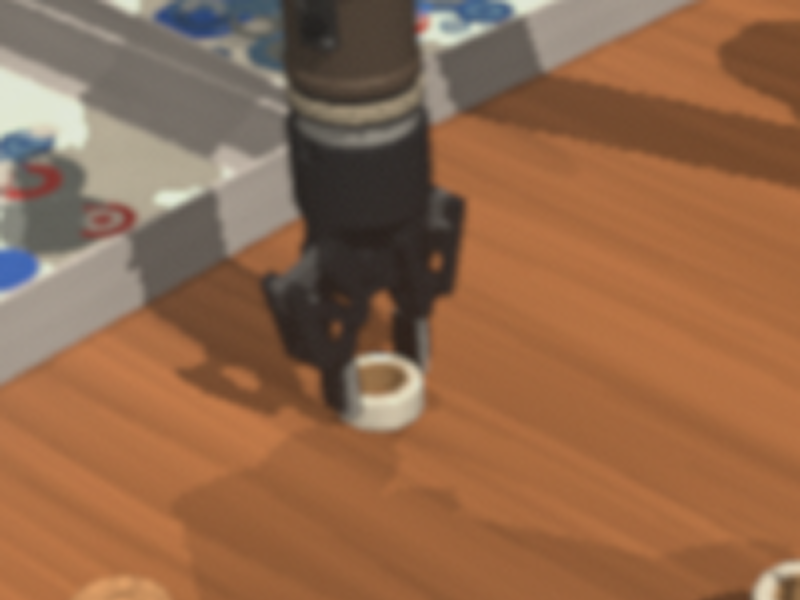

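The narrow roll is centred between the pads, but only its upper part is held: the ring is at about (280,292) and the width reads 47 mm instead of 50. I'll open, go a little lower and grip again.

Request:
send_rows(increments=[{"linear": [0, 0, 0], "spin": 0}, {"linear": [0, 0, 0], "spin": 0}, {"linear": [0, 0, 0], "spin": 0}, {"linear": [0, 0, 0], "spin": 0}, {"linear": [0, 0, 2], "spin": 0}, {"linear": [0, 0, 2.5], "spin": 0}, {"linear": [0, 0, 0], "spin": 0}, {"linear": [0, 0, 0], "spin": 0}], fingers=-1)

```text
clock: 13.85
tcp_pos: [487.4, -275.0, 0.9]
ee_rot: [-3.141, 0.0, 0.0]
force: [-0.4, -0.0, -0.8]
gripper_width: 85.6
```

Request:
send_rows(increments=[{"linear": [0, 0, 0], "spin": 0}, {"linear": [0, 0, 0], "spin": 0}, {"linear": [0, 0, 0], "spin": 0}, {"linear": [0, 0, 0], "spin": 0}, {"linear": [0, 0, 0], "spin": 0}, {"linear": [0, 0, 0], "spin": 0}, {"linear": [0, 0, 0], "spin": 0}, {"linear": [0, 0, 0], "spin": 0}, {"linear": [0, 0, 0], "spin": 0}, {"linear": [0, 0, 0], "spin": 0}], fingers=1, force=40)

```text
clock: 14.85
tcp_pos: [488.0, -275.5, 1.6]
ee_rot: [3.141, -0.001, -0.0]
force: [-0.7, -0.2, 6.0]
gripper_width: 48.3
```

Width is now 48.3 mm and the force is low, so I'll lift.

Request:
send_rows(increments=[{"linear": [0, 0, -8], "spin": 0}, {"linear": [0, 0, -20], "spin": 0}, {"linear": [0, 0, -35], "spin": 0}, {"linear": [0, 0, -35], "spin": 0}, {"linear": [0, 0, -12], "spin": 0}, {"linear": [0, 0, 0], "spin": 0}, {"linear": [0, 0, 0], "spin": 0}])

```text
clock: 15.55
tcp_pos: [486.7, -274.6, 110.0]
ee_rot: [-3.141, 0.002, 0.0]
force: [-0.1, 0.1, -0.1]
gripper_width: 48.4
```

Run:
```python
from h import *
c=optics.calibration("wrist");im=optics.camera("wrist"); cv2.imwrite("pics/w7.png",im[:,:,::-1])
im=optics.camera("scene");cv2.imwrite("pics/s7.png",cv2.resize(im[40:190,130:330,::-1],None,fx=4,fy=4,interpolation=cv2.INTER_CUBIC))
print(readout.sense()["tcp_pos"], ray(c,(279.5,300),129))
```

```text
[ 485.96584589 -274.10695426  108.94124412] [ 487.80860979 -270.0724559   129.        ]
```

View pics/w7.png

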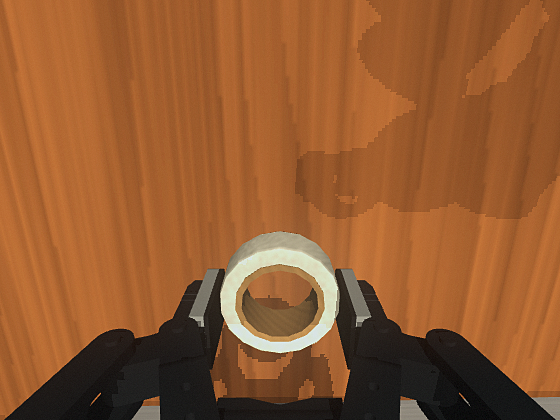

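View pics/s7.png

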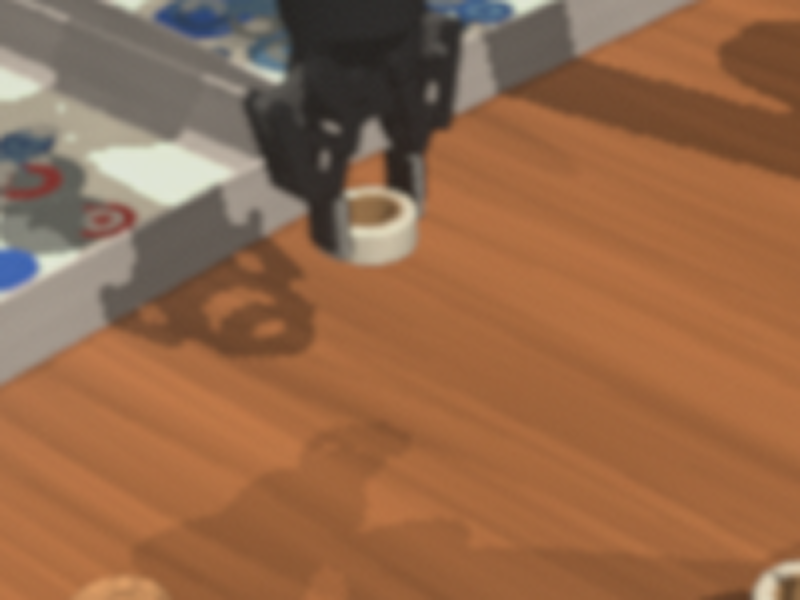

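The narrow roll is held level, with the ring at about (280,303). Moving it over the post.

Request:
send_rows(increments=[{"linear": [2, -20, 0], "spin": 0}, {"linear": [3, -40, 0], "spin": 0}, {"linear": [3, -45, 0], "spin": 0}, {"linear": [3, -45, 0], "spin": 0}, {"linear": [3, -45, 0], "spin": 0}, {"linear": [3, -45, 0], "spin": 0}, {"linear": [3, -40, 0], "spin": 0}, {"linear": [2, -25, 0], "spin": 0}, {"linear": [2, -10, 0], "spin": 0}, {"linear": [0, 0, 0], "spin": 0}, {"linear": [0, 0, 0], "spin": 0}])

```text
clock: 16.75
tcp_pos: [511.1, 39.0, 110.3]
ee_rot: [3.141, 0.002, -0.0]
force: [0.4, -0.7, -0.4]
gripper_width: 48.0
```

Run:
```python
from h import *
im=optics.camera("wrist"); cv2.imwrite("pics/w8.png",im[:,:,::-1])
im=optics.camera("scene");cv2.imwrite("pics/s8.png",cv2.resize(im[80:260,240:460,::-1],None,fx=3,fy=3))
print(readout.sense()["tcp_pos"])
```

```text
[511.33572069  38.52347883 110.71199802]
```

View pics/w8.png

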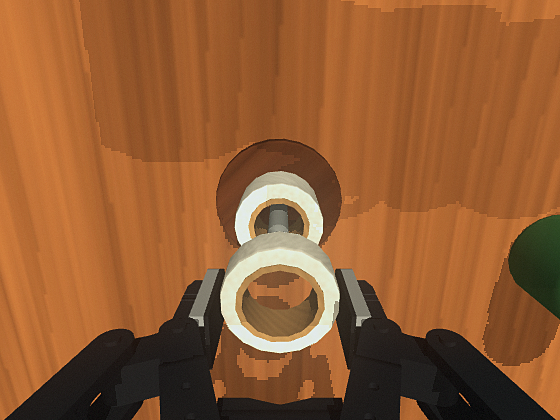

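View pics/s8.png

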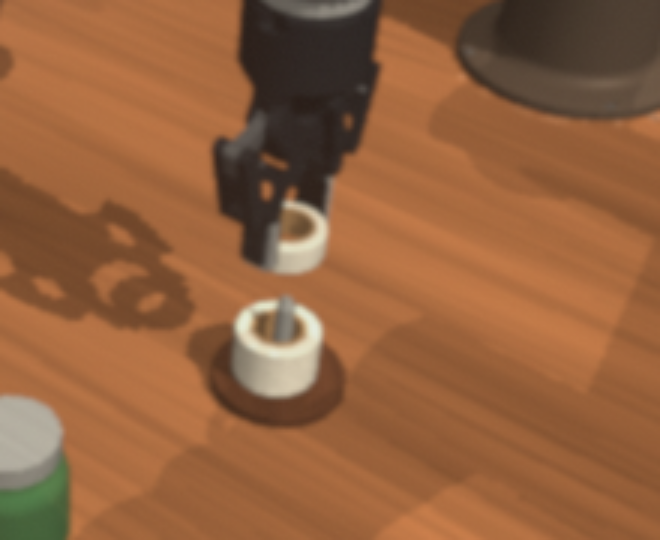

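The roll's hole is over the rod, about 2 mm short in y. I'll correct that and lower it.

Request:
send_rows(increments=[{"linear": [-1, -2, 0], "spin": 0}, {"linear": [0, 0, 12], "spin": 0}, {"linear": [0, 0, 12], "spin": 0}, {"linear": [0, 0, 10], "spin": 0}, {"linear": [0, 0, 10], "spin": 0}, {"linear": [0, 0, 8], "spin": 0}, {"linear": [0, 0, 5], "spin": 0}, {"linear": [0, 0, 3], "spin": 0}, {"linear": [0, 0, 1], "spin": 0}, {"linear": [0, 0, 0], "spin": 0}, {"linear": [0, 0, 0], "spin": 0}])

```text
clock: 17.95
tcp_pos: [511.0, 41.9, 50.6]
ee_rot: [3.142, -0.001, 0.0]
force: [-0.2, -0.8, 0.4]
gripper_width: 48.1
```

Run:
```python
from h import *
im=optics.camera("scene");cv2.imwrite("pics/s9.png",cv2.resize(im[80:260,240:460,::-1],None,fx=3,fy=3))
s=readout.sense();print(s["tcp_pos"],s["force"])
```

```text
[511.02044245  41.83633523  50.57905579] [0.77991954 0.57428886 0.49603967]
```

View pics/s9.png

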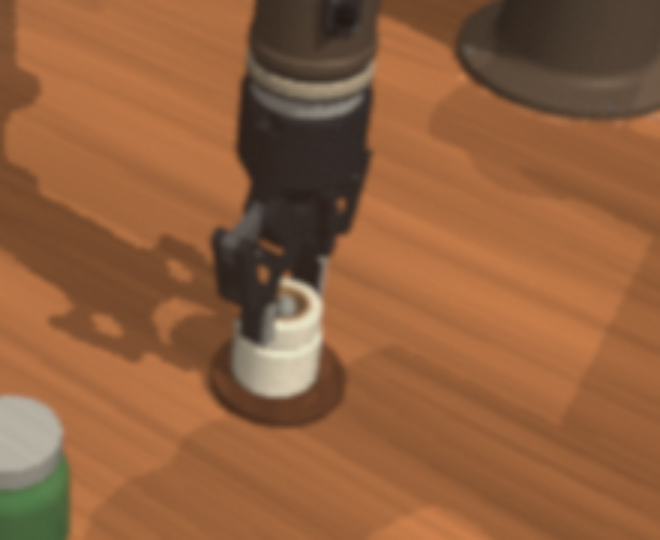

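The rod tip shows inside the narrow roll, which is within 2–3 mm of seated. I'll lower it a little more, release and retreat.

Request:
send_rows(increments=[{"linear": [0, 0, 1], "spin": 0}, {"linear": [0, 0, 1], "spin": 0}, {"linear": [0, 0, 0], "spin": 0}, {"linear": [0, 0, 0], "spin": 0}])

```text
clock: 18.4
tcp_pos: [510.5, 41.8, 48.1]
ee_rot: [3.142, 0.0, 0.0]
force: [-0.6, 1.0, 0.0]
gripper_width: 48.0
```

Request:
send_rows(increments=[{"linear": [0, 0, 0], "spin": 0}, {"linear": [0, 0, 0], "spin": 0}, {"linear": [0, 0, 0], "spin": 0}, {"linear": [0, 0, 0], "spin": 0}, {"linear": [0, 0, 0], "spin": 0}, {"linear": [0, 0, 0], "spin": 0}, {"linear": [0, 0, 0], "spin": 0}, {"linear": [0, 0, 0], "spin": 0}], fingers=-1)

```text
clock: 19.2
tcp_pos: [510.6, 41.8, 48.1]
ee_rot: [-3.142, 0.0, 0.0]
force: [0.3, 0.6, 0.2]
gripper_width: 85.8
```

Request:
send_rows(increments=[{"linear": [0, 0, -10], "spin": 0}, {"linear": [0, 0, -25], "spin": 0}, {"linear": [0, 0, -40], "spin": 0}, {"linear": [0, 0, -40], "spin": 0}, {"linear": [0, 0, -30], "spin": 0}, {"linear": [0, 0, 0], "spin": 0}, {"linear": [0, 0, 0], "spin": 0}])

```text
clock: 19.9
tcp_pos: [511.1, 41.9, 194.4]
ee_rot: [-3.142, -0.003, -0.0]
force: [0.5, 0.0, -0.0]
gripper_width: 85.4
```

Run:
```python
from h import *
c=optics.calibration("wrist");im=optics.camera("wrist"); cv2.imwrite("pics/w10.png",im[:,:,::-1])
for e,a,b in rings("w",im): print(e,a,ray(c,e[0],65))
im=optics.camera("scene");cv2.imwrite("pics/s10.png",cv2.resize(im[80:260,240:460,::-1],None,fx=3,fy=3))
for e,a,b in rings("s",im):
  if 300<e[0][0]<400:print(e,a,ray(optics.calibration("scene"),e[0],65))
s=readout.sense();print(s["tcp_pos"],s["force"])
```

```text
((431.0, 335.8329772949219), (2.932225465774536, 14.175326347351074), 90.0) 28.0 [650.7440319  -87.51135592  65.        ]
((278.3396301269531, 197.98471069335938), (44.27647018432617, 46.184776306152344), 92.85005950927734) 1603.0 [511.71537645  43.62617525  65.        ]
((334.6857604980469, 314.9012756347656), (45.87427520751953, 55.907108306884766), 104.01764678955078) 2012.0 [755.97267995 215.90080793  65.        ]
((333.6242980957031, 181.2539520263672), (10.498516082763672, 17.48214340209961), 98.17473602294922) 113.0 [508.33673709  40.19361907  65.        ]
[509.30274877  41.85381787 191.97260267] [ 0.09876974 -0.59812973 -0.46347224]
```

View pics/w10.png

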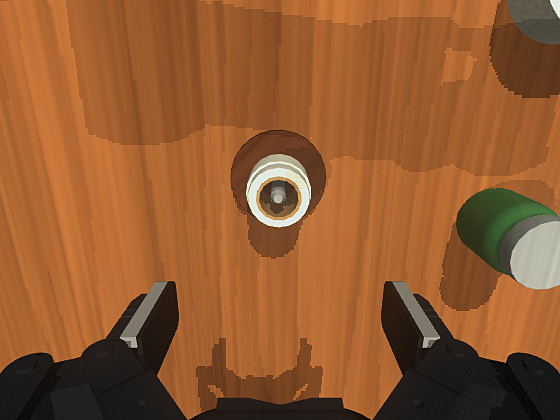

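View pics/s10.png

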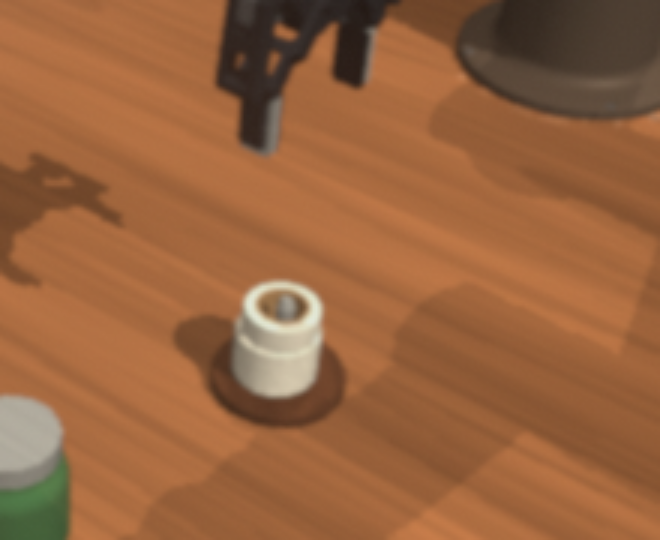

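Both rolls are stacked on the post and level: the wrist view shows the narrow ring at (278,198) with the rod tip at (278,195). The gripper is clear of everything, so I'll hand the job in.

```bash
python3 -c "
from workcell import close_job
print(close_job())"
```

```text
the job is handed in; nothing more can be done
None
```

Both small rolls are on the post: the broad one flat on the base and the narrow one flat on top of it. I handed the job in at about 20 s of robot time; it reports no verdict.

- **Last checks:** The wrist view puts the narrow roll at (512, 44) mm and the scene view at (508, 40) mm, with the post at about (510, 42) mm. Both rolls look level and seated in the pictures. The gripper is open about 190 mm up and the force on the tool is near zero.
- **Big roll:** It did not move. Its ring is at the same scene pixel at the end as at the start, (334.7, 314.9).
- **What disagreed:** The two cameras differ by about 4 mm, well inside the 14 mm tolerance.
- **What I mended:** My first grip on the narrow roll was too high, so I opened and regripped 5 mm lower before lifting. The opening still read about 48 mm on the 50 mm roll, but the grip held.

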